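# Bayonet the diffuser holder into the microscope lamp

### The job

Take the holder with the white grip (not the blue spare) from the bench, let its three lugs down through the gates of the bayonet ring on the lamp base so that it hangs on the ring's ledges, then twist it clockwise seen from above until the lugs drop into the locking notches, and let go. The ring may stand turned on the lamp base by up to 30 degrees either way, so feel for the gates and notches with light pressure, never forcing the holder against the lamp with more than about 20 N. Leave everything else on the bench where it is.

Things in the scene. Friction and masses are not known exactly. Their poses are not given: they have to be found in the camera images.
- holder: Diffuser holder, 0.15 to 0.26 kg, standing upright: grey round body 52 mm across (48 mm below the lugs), 34 mm high, white disc on top and a white grip bar across it. Three lugs (round steel pins 10 mm thick) point at 0 (+x, under one bar end), 120 and 240 degrees about z, out to 36 mm from the axis, 8 to 18 mm above the underside. Origin: centre of underside, z up.
- holder_grip (a point): Centre of the holder's grip bar, 48 mm above its underside; the bar is 44 mm long (holder's x), 14 mm wide (y) and 28 mm high, from 34 to 62 mm above the underside. Axes as the holder's.
- lamp_base: Fixed cream box 160 x 160 x 50 mm on the bench, a knob on its -y side and a small red mark on its top at -x; origin under its centre, z up, yaw varies. It carries the bayonet ring in the middle of its top.
- lamp_seat (a point): On the ring's axis, level with the base's top, axes as the base. Holder's origin above it: 28 mm with lugs on top of the hooks, 9 mm on the ledges, 3 mm locked. Dark ring with bright hooks, 90 mm across, 36 mm high, sprung: 4 N per mm down (2.5 mm at most), 12 Nm per rad in twist (0.03 rad); bore 58 mm; hooks 6 mm thick close its top but for three open gates. Lugs have 2.5 mm radial play.
- gates (a point): At the ring's top (36 mm above lamp_seat), 34 mm out along the base's +x: nominal middle of the first gate, others at +120 and +240 degrees. Gates are about 14 mm wide (lug 10: about 3 degrees free either way). The true gates are all turned by one common error of up to 0.52 rad (30 deg) either way about the ring's axis, not in this reading: find it by feel or sight.
- notches (a point): Nominal middle of the first locking notch's floor, 11 mm above lamp_seat, turned by the same error. From below a gate the ledge (17 mm above lamp_seat) runs clockwise seen from above, under the hook with 3 mm of play over the lug; the notch's middle is 42 degrees on from the gate's. It is 6 mm lower than the ledge, about 14 mm wide, a solid stop beyond. Counter-clockwise of the gate is a stop too.
- spare: Bystander: spare holder of the very same shape, with a blue disc and grip bar; origin at the centre of its underside.
- oil_bottle: Bystander: small amber bottle, 34 mm across, 75 mm high; origin under its centre.
- slide_box: Bystander: blue slide box with grey lid, 88 x 178 x 34 mm; origin under its centre.
- dish: Bystander: open glass dish, 90 mm across, 16 mm high; origin under its centre.
- mouse: Bystander: grey computer mouse, 62 mm across, 32 mm high; origin under its centre.

How it is judged:
By the outcome, as a careful person would: the job done as asked, in the order asked, and still so for the second after the job is handed in, with the robot touching nothing.
It also fails if it takes over 72 s, if anything falls off the work surface, if the arm or the gripper's body presses on something with over 40 N, if the wrist force passes 120 N, or if a joint passes its speed limit or range.

### The arm

A 6-joint arm with a two-finger parallel gripper is mounted at the origin on the work surface. World frame = base frame: x ahead of the robot, y to its left, z up, the work surface at z = 0. Lengths are in mm, angles in degrees, forces in N, time in s.
With the tool pointing down it reaches from about 275 to 850 mm from the base axis. Payload 19 kg.
Tool frame: the origin (TCP) lies at the very end of the fingers, on their centre line; the grasp point (between the pads) lies bot.hold_point_z behind it (bot.hold_point_z is the distance from the TCP to the grasp point, in mm); z points along the fingers, y is the line along which they close (so a half turn about z gives the same grasp; the last joint's range is limited). The gripper opens to 85 mm and grips with 20 to 120 N. Pads are 22 mm wide; open, the fingers measure 114 mm over their backs; the gripper's body (76 mm by 85 mm) begins 54 mm behind the grasp point. The pads swing forward as they close: fully open they stand 13 mm farther back than shut.
Start: joints at [66.578, 8.623, 82.357, -0, 89.026, -7.678], TCP at [156.034, 553.393, 231.267] pointing down, gripper open.
Joint ranges: [-160.23, 160.23], [-39.13, 120.54], [6.94, 153.29], [-79.49, 259.48], [9.18, 160.14], [-161.06, 161.06]. Speed limits (degrees/s): [108.29, 108.29, 127.2, 172.46, 172.46, 172.46].

### API

Orientations are given as [roll, pitch, yaw] about the fixed x, y, z axes, in that order (R = Rz(yaw) Ry(pitch) Rx(roll)).
In Python, from station import bot gives the robot as it stands. The module is installed in compiled form; this text tells all that it offers.
- The arm moves only by the shell command python3 -m creep 'ROWS' [FORCE]. ROWS is JSON, a list of rows, each a list of 7 numbers: the turn, a rotation vector about the tool's x, y, z in degrees, then the shift along the tool's x, y, z in mm, then the gripper command: -1 is fully open, 1 is shut, values between are in proportion. In form: [[rx, ry, rz, tx, ty, tz, gripper], ...]. A call has exactly 5 rows; each row is the pose to reach, as a shift and turn from the pose commanded when the call began, along the tool's axes at that moment; what a row does not reach only later rows make up. A row lasts 1/10 s, in which the tool goes at most 50 mm and 8.59 degrees, less where a joint would pass 70% of its speed; a pose out of reach is approached as far as the arm can. A call with a gripper value outside its range is refused whole. The fingers move at their own pace and stop on an object; FORCE is the grip in N (left out, the last holds). Time passes only in rows, so rows that repeat a pose let the fingers close, or fill a call up. It gives the time, the measured TCP pose, the force, the opening and the grip force at its end, in the units of the state.
- bot.observe(): the state, without advancing time (a new reading comes with each control period).
- bot.capture(name): name is "scene" or "top" or "wrist"; returns the picture (384x512x3 uint8, blue, green, red); there is no depth.
- bot.camera_info(name): a dict with "fx", "fy", "cx", "cy" (pixels), "xyz" and "attitude" of the camera in the world; the wrist camera has in their place "T_tool_cam" (4x4, takes a point from camera to tool coordinates, whose origin is the TCP and whose axes are the flange's). Camera axes: x right, y down, z forward; pixel columns grow to the right and rows downward; lengths in mm; the calibration is good to about 2 mm. A picture is of the moment at which its call begins: read the wrist's pose just before it. camera_info takes no time and is no camera call.
- bot.sign_off(): hands the job in; it is judged then, once.
Trained networks look in the newest picture that a camera, given by its name, has taken for a name from the list of things; names that differ only in an ending like _2 or _b are one class to them, and where a whole thing is asked for, a point or a joint stands for the part that bears it (a point fixed in the world has none). Each returns a list of dicts, best first, with "p" (0 to 1); they miss things now and then, are a little off and sometimes report something else, mostly with a low value. They report only what shows in the picture. A call takes as long as a camera call.
- bot.find_in(camera, query): "location" ([row, column] in pixels, amid what is visible of it).
The state is a dict: "t": time; "joint_positions": joint angles; "dq": joint speeds; "joint_torque": joint torques, N m; "eef_pos": TCP position; "orientation": TCP orientation; "wrist_force": force on the tool from outside, world axes, zero at the start; "wrist_torque": the same for the moment, N m; "width": finger opening in mm; "grip_force": force on a finger pad.
Only numpy, scipy, OpenCV 4.12 (cv2) and the standard library are available. Lean on these libraries where they do the work, as an engineer would, in place of code of your own. Each camera call takes 0.05 s, during which the arm holds its last target. There are 200 camera calls.

## Working session

There is one attempt and no reset: what is moved stays moved. The work goes in short steps, Python scripts to look and compute and a shell command to move; the robot and the scene stay as the last step left them, time stands still between calls to the robot, and variables do not carry over. Pictures are saved under pics/ and viewed, at most 10 in all, crops included, and the job is handed in when it is done.

```bash
mkdir -p pics; python3 - <<'E'
from station import bot
import cv2,numpy as np
s=bot.observe();print(s['t'],s['eef_pos'],s['orientation'],s['wrist_force'],s['width'],bot.hold_point_z)
a=bot.capture('top');b=bot.capture('scene')
cv2.imwrite('pics/a.png',a);cv2.imwrite('pics/b.png',b)
for c in('top','scene'):
  print(c,bot.camera_info(c))
  for n in('holder','spare','lamp_base','holder_grip'):
    print(n,[(x['location'],round(x['p'],2)) for x in bot.find_in(c,n)[:3]])
print(bot.camera_info('wrist'))
E
```

```text
0.0 [155.9697145  553.18002337 230.67737   ] [-1.79929717e+02 -8.45840177e-03  1.64252257e+02] [ 0.53402745  0.10197148 -0.98666384] 85.6395659905043 18.700000000000003
top {'fx': 469.4538621950835, 'fy': 469.4538621950835, 'cx': 260.57407810069583, 'cy': 194.65813993859607, 'xyz': array([ 446.07466131,   23.57335815, 1587.77593717]), 'attitude': array([-176.5517029 ,    1.30148246,  -91.0627206 ])}
holder [([213.8, 377.6], 0.48)]
spare [([204.1, 323.3], 0.72)]
lamp_base [([197.9, 237.0], 0.96)]
holder_grip [([200.9, 240.5], 0.62)]
scene {'fx': 352.108141369819, 'fy': 352.108141369819, 'cx': 258.7436592236466, 'cy': 192.76755067858787, 'xyz': array([890.06205041, 672.47262992, 826.72149157]), 'attitude': array([-134.99348022,   -0.80321825,  150.89938063])}
holder [([137.6, 222.2], 0.67), ([231.3, 273.8], 0.2)]
spare [([172.9, 237.4], 0.64)]
lamp_base [([230.6, 270.9], 0.91), ([285.0, 362.5], 0.32)]
holder_grip [([141.7, 220.2], 0.54)]
{'fx': 324.7284891591886, 'fy': 324.7284891591886, 'cx': 251.86507276053194, 'cy': 196.09141637407654, 'T_tool_cam': array([[ 1.70943673e-04, -9.58812674e-01, -2.84039129e-01,
         7.30375651e+01],
       [ 9.99999666e-01,  3.90931182e-04, -7.17810102e-04,
         3.44323792e-01],
       [ 7.99285175e-04, -2.84038911e-01,  9.58812421e-01,
        -1.41859786e+02],
       [ 0.00000000e+00,  0.00000000e+00,  0.00000000e+00,
         1.00000000e+00]])}
```

View pics/a.png

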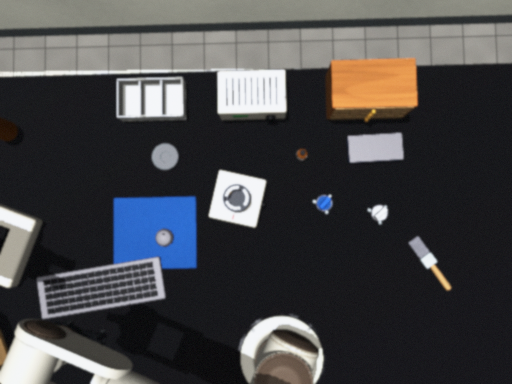

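The top view shows the lamp base at about (row 198, col 238), the blue spare at (203, 324) and the white holder at (213, 379). Next I convert these to positions and upscale the crops to read the yaws.

```bash
cat > h.py <<'E'
import numpy as np,cv2
from scipy.spatial.transform import Rotation as R
from station import bot
def campose(c):
    i=bot.camera_info(c)
    if c=='wrist':
        s=bot.observe();T=i['T_tool_cam'];Rt=R.from_euler('xyz',s['orientation'],degrees=True).as_matrix()
        return i,Rt@T[:3,:3],Rt@T[:3,3]+s['eef_pos']
    return i,R.from_euler('xyz',i['attitude'],degrees=True).as_matrix(),np.array(i['xyz'])
def px2w(P,row,col,z):
    i,Rc,t=P
    d=Rc@np.array([(col-i['cx'])/i['fx'],(row-i['cy'])/i['fy'],1])
    return t+d*(z-t[2])/d[2]
def w2px(P,p):
    i,Rc,t=P
    q=Rc.T@(np.asarray(p,float)-t);return q[1]/q[2]*i['fy']+i['cy'],q[0]/q[2]*i['fx']+i['cx']
def delta(xyz,yaw=None):
    """tool-axis shift from present TCP to xyz, for a tool pointing down; and rz to yaw"""
    s=bot.observe();Rt=R.from_euler('xyz',s['orientation'],degrees=True)
    return Rt.inv().apply(np.array(xyz)-s['eef_pos']).round(1),s['orientation'].round(2)
E
python3 - <<'E'
from h import *
P=campose('top')
for n,r,c,z in(('holder',213,379,40),('spare',203.5,323.5,40),('lamp',198,237.5,70)):
    print(n,px2w(P,r,c,z).round(1))
Q=campose('scene')
print(px2w(Q,137.6,222.2,45),px2w(Q,230.6,270.9,50))
for n,r,c in(('box corners',171,219),('',180,267),('',227,255),('',217,208)):print(px2w(P,r,c,50).round(0))
a=cv2.imread('pics/a.png')
A=cv2.resize(a[155:240,200:285],(400,400),interpolation=cv2.INTER_CUBIC);B=cv2.resize(a[185:240,350:405],(400,400),interpolation=cv2.INTER_CUBIC)
cv2.imwrite('pics/c.png',np.hstack([A,B]))
print(delta(px2w(P,213,379,40)))
E
```

```text
holder [ 472.1 -330.    40. ]
spare [ 506.7 -149.5   40. ]
lamp [528.8 131.4  70. ]
[ 478.75824833 -323.1054371    45.        ] [545.85538547 146.9362186   50.        ]
[620. 193.  50.]
[587.  35.  50.]
[434.  77.  50.]
[469. 231.  50.]
(array([-543.9, -764.4,  191.4]), array([-179.99,   -0.  ,  164.25]))
```

View pics/c.png

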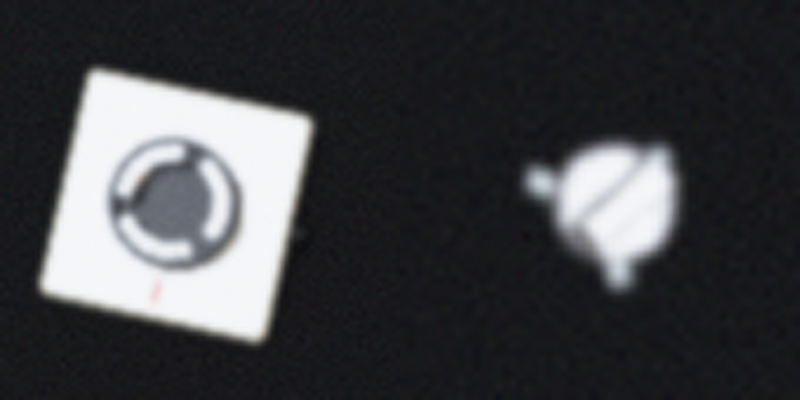

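Gates read about -26° in world (base +x about -13°, so an error of about -13°), and the holder's yaw is about -52°. I'll travel to a point above the holder.

```bash
python3 -m creep '[[0,0,0,-29,-41,0,-1],[0,0,0,-58,-82,0,-1],[0,0,0,-87,-123,0,-1],[0,0,0,-116,-164,0,-1],[0,0,0,-144,-204,0,-1]]'; python3 -m creep '[[0,0,0,-29,-41,0,-1],[0,0,0,-58,-82,0,-1],[0,0,0,-87,-123,0,-1],[0,0,0,-116,-164,0,-1],[0,0,0,-144,-204,0,-1]]'; python3 -m creep '[[0,0,0,-29,-41,0,-1],[0,0,0,-58,-82,0,-1],[0,0,0,-87,-123,0,-1],[0,0,0,-116,-164,0,-1],[0,0,0,-144,-204,0,-1]]'; python3 -c "
from h import *
print(delta([472,-330,180]))"
```

```text
t: 1.0
eef_pos: [239.3, 316.2, 231.3]
orientation: [180.0, 0.0, 164.3]
wrist_force: [1.7, 0.2, 0.9]
width: 85.8
grip_force: 0.0
t: 1.5
eef_pos: [316.6, 99.7, 231.7]
orientation: [180.0, 0.1, 164.3]
wrist_force: [0.8, 0.5, -0.4]
width: 85.7
grip_force: 0.0
t: 2.0
eef_pos: [398.3, -131.9, 231.6]
orientation: [-180.0, 0.1, 164.2]
wrist_force: [1.5, 1.1, 1.8]
width: 85.4
grip_force: 0.0
(array([-124.8, -170.6,   51.7]), array([-1.7999e+02,  6.0000e-02,  1.6421e+02]))
```

```bash
python3 -m creep '[[0,0,7.2,-25,-34,10,-1],[0,0,14.4,-50,-68,20,-1],[0,0,21.6,-75,-102,30,-1],[0,0,28.8,-100,-136,40,-1],[0,0,36,-125,-170,50,-1]]'; python3 -m creep '[[0,0,0,0,0,0,-1],[0,0,0,0,0,0,-1],[0,0,0,0,0,0,-1],[0,0,0,0,0,0,-1],[0,0,0,0,0,0,-1]]'; python3 - <<'E'
from h import *
P=campose('wrist');s=bot.observe();print(s['eef_pos'],s['orientation'],s['joint_positions'][5])
a=bot.capture('wrist');cv2.imwrite('pics/d.png',a)
print([(x['location'],x['p'])for x in bot.find_in('wrist','holder_grip')])
# expected lug pixels etc
np.save('P.npy',np.array([P],dtype=object),allow_pickle=True)
print(w2px(P,[472,-330,62]))
E
```

```text
t: 2.5
eef_pos: [472.7, -328.8, 180.8]
orientation: [-180.0, 0.0, 127.9]
wrist_force: [1.1, 0.8, 0.2]
width: 85.7
grip_force: 0.0
t: 3.0
eef_pos: [472.4, -326.4, 182.1]
orientation: [180.0, 0.1, 128.3]
wrist_force: [-0.7, -0.8, 0.3]
width: 85.4
grip_force: 0.0
[ 472.42375826 -326.38028496  182.13448849] [1.79993958e+02 7.24059869e-02 1.28326367e+02] -80.64797947576137
[([182.1, 248.2], 0.98)]
(np.float64(193.54041490711674), np.float64(249.1826556803391))
```

View pics/d.png

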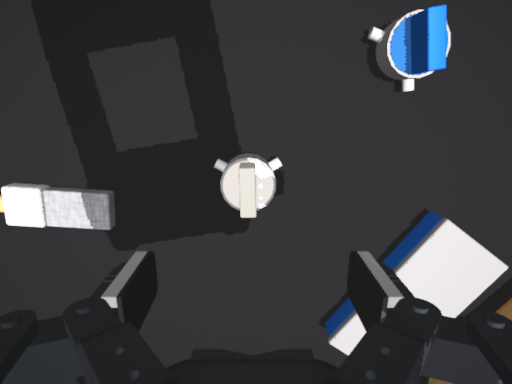

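The wrist view shows the white grip bar's top at rows 164–217, cols 240–256, so its centre is near (190.5, 248). It's lined up with the tool x axis, and the two lugs at (165, 221) and (164, 275) are symmetric about it.

```bash
python3 - <<'E'
from h import *
P=np.load('P.npy',allow_pickle=True)[0]
p=px2w(P,190.5,248,62);print(p,px2w(P,164,247.5,62),px2w(P,217,248,62))
l=px2w(P,165,221,13),px2w(P,164,275,13);print(l)
# grasp point ~46 above bench -> TCP z = 46-18.7
print(delta([p[0],p[1],28]))
E
```

```text
[ 469.58429011 -328.53158767   62.        ] [ 455.37240722 -311.09523102   62.        ] [ 484.16492651 -347.09940559   62.        ]
(array([ 441.12318552, -335.72233224,   13.        ]), array([ 481.63603328, -302.42031478,   13.        ]))
(array([  0.4,  -3.5, 153.9]), array([1.8000e+02, 5.0000e-02, 1.2831e+02]))
```

```bash
python3 -m creep '[[0,0,0,0,-3,30,-1],[0,0,0,0,-3,60,-1],[0,0,0,0,-3,90,-1],[0,0,0,0,-3,115,-1],[0,0,0,0,-3,135,-1]]'; python3 -m creep '[[0,0,0,0,0,0,-1],[0,0,0,0,0,0,-1],[0,0,0,0,0,0,-1],[0,0,0,0,0,0,-1],[0,0,0,0,0,0,-1]]'; python3 -c "
from h import *
for i in range(1): print(delta([469.6,-328.5,38]))"
```

```text
t: 3.6
eef_pos: [469.7, -328.4, 45.0]
orientation: [-180.0, -0.0, 128.3]
wrist_force: [-0.1, -0.1, 0.5]
width: 85.3
grip_force: 0.0
t: 4.1
eef_pos: [470.3, -329.1, 47.2]
orientation: [180.0, 0.1, 128.3]
wrist_force: [-0.5, 0.8, 0.2]
width: 85.7
grip_force: 0.0
(array([ 0.9, -0.1,  9.2]), array([1.7999e+02, 8.0000e-02, 1.2826e+02]))
```

```bash
python3 -m creep '[[0,0,0,0,0,5,-1],[0,0,0,0,0,9,-1],[0,0,0,0,0,9,0],[0,0,0,0,0,9,1],[0,0,0,0,0,9,1]]' 70; python3 -m creep '[[0,0,0,0,0,0,1],[0,0,0,0,0,0,1],[0,0,0,0,0,0,1],[0,0,0,0,0,0,1],[0,0,0,0,0,0,1]]'
```

```text
t: 4.6
eef_pos: [470.0, -329.0, 37.4]
orientation: [-180.0, 0.0, 128.3]
wrist_force: [0.8, 0.4, -0.4]
width: 43.9
grip_force: 0.0
t: 5.1
eef_pos: [470.1, -329.0, 37.6]
orientation: [-180.0, 0.0, 128.3]
wrist_force: [-1.1, 0.2, 4.0]
width: 12.9
grip_force: 69.0
```

```bash
python3 -m creep '[[0,0,0,0,0,-20,1],[0,0,0,0,0,-50,1],[0,0,0,0,0,-90,1],[0,0,0,0,0,-130,1],[0,0,0,0,0,-152,1]]'; python3 -m creep '[[0,0,0,0,0,0,1],[0,0,0,0,0,0,1],[0,0,0,0,0,0,1],[0,0,0,0,0,0,1],[0,0,0,0,0,0,1]]'; python3 -c "
from h import *
print(delta([584,60,190]))"
```

```text
t: 5.6
eef_pos: [470.4, -329.2, 192.5]
orientation: [180.0, 0.2, 128.3]
wrist_force: [0.1, -0.6, -1.6]
width: 12.9
grip_force: 68.5
t: 6.1
eef_pos: [469.8, -328.7, 188.4]
orientation: [-180.0, -0.1, 128.3]
wrist_force: [0.1, -0.1, -1.8]
width: 12.8
grip_force: 68.5
(array([234.6, 330.4,  -1.4]), array([-1.7998e+02, -8.0000e-02,  1.2825e+02]))
```

```bash
python3 -m creep '[[0,0,0,15,21,0,1],[0,0,0,38,53,0,1],[0,0,0,63,88,0,1],[0,0,0,88,123,0,1],[0,0,0,113,159,0,1]]'; python3 -m creep '[[0,0,0,25,35,0,1],[0,0,0,50,70,0,1],[0,0,0,75,105,0,1],[0,0,0,100,141,0,1],[0,0,0,122,171,0,1]]';  python3 -m creep '[[0,0,0,0,0,0,1],[0,0,0,0,0,0,1],[0,0,0,0,0,0,1],[0,0,0,0,0,0,1],[0,0,0,0,0,0,1]]'; python3 - <<'E'
from h import *
P=campose('wrist');s=bot.observe();print(s['eef_pos'],s['orientation'],s['wrist_force'])
a=bot.capture('wrist');cv2.imwrite('pics/e.png',a)
np.save('P.npy',np.array([P],dtype=object),allow_pickle=True)
print(w2px(P,[529,131,86]))
E
```

```text
t: 6.6
eef_pos: [524.9, -140.1, 189.0]
orientation: [-180.0, -0.0, 128.2]
wrist_force: [1.0, -0.0, -1.4]
width: 12.7
grip_force: 68.5
t: 7.1
eef_pos: [583.8, 62.2, 188.9]
orientation: [-180.0, -0.0, 128.3]
wrist_force: [0.1, -0.7, -1.3]
width: 12.4
grip_force: 68.6
t: 7.6
eef_pos: [583.6, 59.0, 189.4]
orientation: [-180.0, 0.0, 128.2]
wrist_force: [-0.1, -0.6, -2.3]
width: 12.7
grip_force: 68.8
[583.55521053  59.04809268 189.38762019] [-1.79997819e+02  9.10168617e-03  1.28178919e+02] [-0.13409998 -0.55466005 -2.31689676]
(np.float64(74.40933006184268), np.float64(254.59349931104927))
```

View pics/e.png

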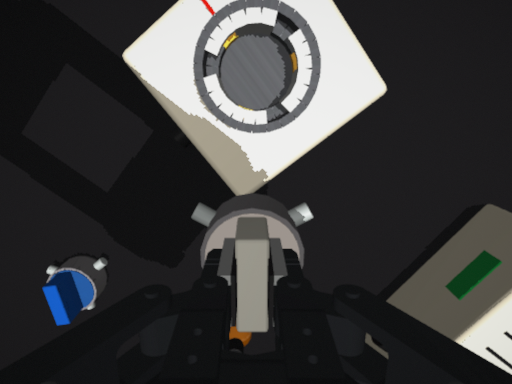

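The wrist view shows the ring centred at about (65, 257), with dark gates in the bright hooks near (63, 210), (28, 285) and (113, 280). I'll rectify the ring's top plane and measure the centre and gate angles.

```bash
cat > rect.py <<'E'
from h import *
def rect(P,a,c,z=86,half=60,k=5):
    w=np.float32([[c[0]+dx,c[1]+dy] for dx,dy in((-half,-half),(half,-half),(half,half),(-half,half))])
    src=np.float32([w2px(P,[*q,z])[::-1] for q in w])
    n=2*half*k
    dst=np.float32([[0,n],[n,n],[n,0],[0,0]])
    return cv2.warpPerspective(a,cv2.getPerspectiveTransform(src,dst),(n,n),flags=cv2.INTER_CUBIC)
E
python3 - <<'E'
from rect import *
P=np.load('P.npy',allow_pickle=True)[0];a=cv2.imread('pics/e.png')
c=px2w(P,65,257,86);print(c)
r=rect(P,a,c);cv2.imwrite('pics/f.png',r)
E
```

```text
[526.47753708 136.92085621  86.        ]
```

View pics/f.png

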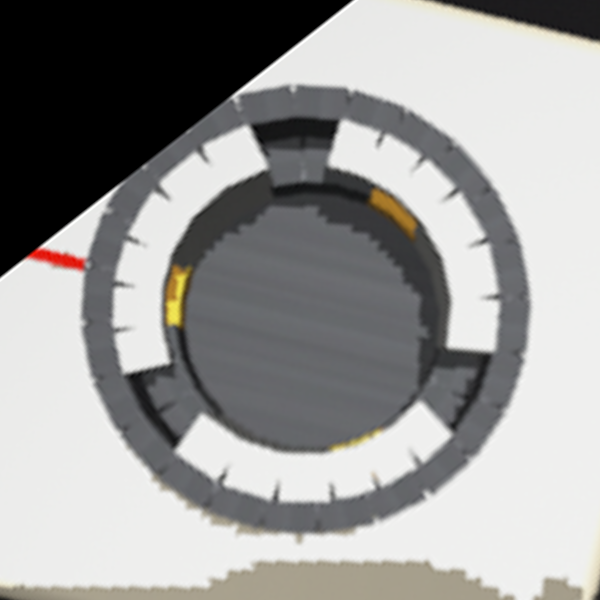

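```bash
python3 - <<'E'
from h import *
P=np.load('P.npy',allow_pickle=True)[0]
t=np.array([583.56,59.05,189.4]);Rt=R.from_euler('xyz',[180,0,128.2],degrees=True)
for n,q in(('bar+x',(22,0,-24.4)),('bar-x',(-22,0,-24.4)),('lugtip+60',(18,-31.2,24.6)),('lugtip-60',(18,31.2,24.6))):
    print(n,np.round(w2px(P,t+Rt.apply(q)),1))
print(delta([527.6,135.1,150]))
E
```

```text
bar+x [235.9 252.4]
bar-x [330.4 252.4]
lugtip+60 [206.2 194.5]
lugtip-60 [206.2 310.2]
(array([94.3,  2.9, 39.4]), array([-1.8000e+02,  1.0000e-02,  1.2819e+02]))
```

Gates are at -26.9° and the ring centre is at (527.6, 135.1). The held bar shows where predicted. I'll move above the ring and turn the tool to yaw 153.1.

```bash
python3 -m creep '[[0,0,-5,20,1,0,1],[0,0,-10,45,1,0,1],[0,0,-15,70,2,5,1],[0,0,-20,85,3,20,1],[0,0,-25,94,3,39,1]]'; python3 -m creep '[[0,0,0,0,0,0,1],[0,0,0,0,0,0,1],[0,0,0,0,0,0,1],[0,0,0,0,0,0,1],[0,0,0,0,0,0,1]]'; python3 - <<'E'
from h import *
print(delta([527.6,135.1,120]),bot.observe()['wrist_force'])
P=campose('wrist');a=bot.capture('wrist');cv2.imwrite('pics/g.png',a)
np.save('P.npy',np.array([P],dtype=object),allow_pickle=True)
E
```

```text
t: 8.15
eef_pos: [527.5, 136.3, 150.7]
orientation: [179.9, 0.1, 153.5]
wrist_force: [0.4, -1.1, -1.6]
width: 12.6
grip_force: 68.8
t: 8.65
eef_pos: [528.2, 135.3, 150.8]
orientation: [180.0, 0.0, 153.2]
wrist_force: [-0.2, 0.1, -2.2]
width: 12.5
grip_force: 68.7
(array([ 0.5, -0.5, 30.8]), array([1.7998e+02, 4.0000e-02, 1.5318e+02])) [-0.23591621  0.10554818 -2.24892796]
```

View pics/g.png

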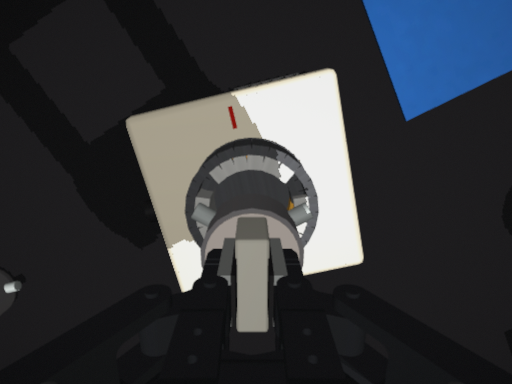

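The view shows the ring centred at col 252, in line with the bar, with the lugs over the two visible gates near (200, 203) and (200, 300). I'll descend gently from here.

```bash
python3 -m creep '[[0,0,0,0,0,8,1],[0,0,0,0,0,16,1],[0,0,0,0,0,24,1],[0,0,0,0,0,28,1],[0,0,0,0,0,31,1]]'; python3 -m creep '[[0,0,0,0,0,1,1],[0,0,0,0,0,2,1],[0,0,0,0,0,3,1],[0,0,0,0,0,4,1],[0,0,0,0,0,4,1]]'
```

```text
t: 9.2
eef_pos: [527.6, 135.6, 118.6]
orientation: [-180.0, -0.0, 153.3]
wrist_force: [-0.9, -0.5, -1.9]
width: 12.7
grip_force: 68.7
t: 9.7
eef_pos: [527.8, 135.6, 115.3]
orientation: [-180.0, -0.0, 153.3]
wrist_force: [0.6, 0.1, -1.9]
width: 12.8
grip_force: 68.7
```

```bash
python3 -m creep '[[0,0,0,0,0,1,1],[0,0,0,0,0,2,1],[0,0,0,0,0,2,1],[0,0,0,0,0,3,1],[0,0,0,0,0,3,1]]'; python3 -c "
from station import bot;s=bot.observe();print(s['wrist_force'],s['wrist_torque'])"
```

```text
t: 10.2
eef_pos: [527.7, 135.6, 112.2]
orientation: [-180.0, -0.0, 153.3]
wrist_force: [-0.6, -0.4, -0.6]
width: 12.7
grip_force: 68.7
[-0.55909858 -0.38453936 -0.62253727] [-0.00086515  0.07838163 -0.02538799]
```

```bash
python3 -m creep '[[0,0,0,0,0,1,1],[0,0,0,0,0,2,1],[0,0,0,0,0,3,1],[0,0,0,0,0,4,1],[0,0,0,0,0,4,1]]'; python3 -m creep '[[0,0,0,0,0,1,1],[0,0,0,0,0,2,1],[0,0,0,0,0,3,1],[0,0,0,0,0,4,1],[0,0,0,0,0,5,1]]'; python3 -c "
from station import bot;s=bot.observe();print(s['wrist_force'],s['wrist_torque'])"
```

```text
t: 10.7
eef_pos: [527.6, 135.6, 108.1]
orientation: [-180.0, -0.0, 153.3]
wrist_force: [-1.3, -0.0, -1.0]
width: 12.8
grip_force: 68.8
t: 11.2
eef_pos: [527.8, 135.6, 103.2]
orientation: [-180.0, 0.0, 153.3]
wrist_force: [-1.3, 1.2, -1.0]
width: 12.7
grip_force: 68.9
[-1.33614794  1.21158065 -1.02286209] [ 0.05887336  0.31077281 -0.00274648]
```

```bash
python3 -m creep '[[0,0,0,0,0,1,1],[0,0,0,0,0,2,1],[0,0,0,0,0,3,1],[0,0,0,0,0,4,1],[0,0,0,0,0,5,1]]'; python3 -m creep '[[0,0,0,0,0,0.5,1],[0,0,0,0,0,1,1],[0,0,0,0,0,1.5,1],[0,0,0,0,0,2,1],[0,0,0,0,0,2,1]]'; python3 -c "
from station import bot;s=bot.observe();print(s['wrist_force'],s['wrist_torque'])"
```

```text
t: 11.7
eef_pos: [527.8, 135.6, 98.2]
orientation: [-180.0, 0.0, 153.3]
wrist_force: [0.3, 1.0, -1.2]
width: 12.7
grip_force: 68.9
t: 12.2
eef_pos: [527.8, 135.6, 96.2]
orientation: [-180.0, -0.0, 153.3]
wrist_force: [0.2, 1.0, -2.0]
width: 12.5
grip_force: 68.9
[ 0.1646818   0.99238959 -2.00104503] [0.19138423 0.13033764 0.04080133]
```

```bash
python3 -m creep '[[0,0,0,0,0,0.3,1],[0,0,0,0,0,0.6,1],[0,0,0,0,0,0.8,1],[0,0,0,0,0,1,1],[0,0,0,0,0,1,1]]'; python3 -m creep '[[0,0,0,0,0,0.3,1],[0,0,0,0,0,0.6,1],[0,0,0,0,0,0.8,1],[0,0,0,0,0,1,1],[0,0,0,0,0,1,1]]'; python3 -c "
from station import bot;s=bot.observe();print(s['wrist_force'],s['wrist_torque'])"
```

```text
t: 12.7
eef_pos: [527.8, 135.6, 95.4]
orientation: [-180.0, 0.0, 153.3]
wrist_force: [0.4, 1.4, 0.9]
width: 12.6
grip_force: 69.1
t: 13.2
eef_pos: [527.9, 135.6, 94.4]
orientation: [-180.0, 0.0, 153.3]
wrist_force: [-1.6, 1.5, 4.3]
width: 12.4
grip_force: 69.5
[-1.58326279  1.51238679  4.27494273] [ 0.11639051  0.2162308  -0.06412345]
```

It's on the ledges with about 6 N of downforce. I'll twist clockwise, which is +rz.

```bash
python3 -m creep '[[0,0,2,0,0,0,1],[0,0,4,0,0,0,1],[0,0,6,0,0,0,1],[0,0,8,0,0,0,1],[0,0,10,0,0,0,1]]'; python3 -m creep '[[0,0,2,0,0,0,1],[0,0,4,0,0,0,1],[0,0,6,0,0,0,1],[0,0,8,0,0,0,1],[0,0,10,0,0,0,1]]'; python3 -c "
from station import bot;s=bot.observe();print(s['wrist_force'],s['wrist_torque'])"
```

```text
t: 13.7
eef_pos: [528.0, 135.6, 94.5]
orientation: [180.0, 0.0, 143.2]
wrist_force: [0.7, 0.1, 3.2]
width: 12.6
grip_force: 69.7
t: 14.2
eef_pos: [528.0, 135.6, 94.5]
orientation: [180.0, 0.0, 133.2]
wrist_force: [0.3, -0.3, 4.0]
width: 12.4
grip_force: 69.7
[ 0.25429966 -0.34336237  4.00328785] [ 0.02109359 -0.04539157  0.17073098]
```

```bash
python3 -m creep '[[0,0,2,0,0,0,1],[0,0,4,0,0,0,1],[0,0,6,0,0,0,1],[0,0,8,0,0,0,1],[0,0,10,0,0,0,1]]'; python3 -m creep '[[0,0,2,0,0,0,1],[0,0,4,0,0,0,1],[0,0,6,0,0,0,1],[0,0,8,0,0,0,1],[0,0,10,0,0,0,1]]'; python3 -c "
from station import bot;s=bot.observe();print(s['wrist_force'],s['wrist_torque'])"
```

```text
t: 14.7
eef_pos: [528.1, 135.5, 94.5]
orientation: [180.0, 0.0, 123.2]
wrist_force: [1.8, 0.1, 3.8]
width: 12.3
grip_force: 69.6
t: 15.2
eef_pos: [527.7, 135.5, 94.0]
orientation: [-180.0, 0.0, 113.2]
wrist_force: [0.4, -0.3, -2.4]
width: 12.9
grip_force: 68.8
[ 0.35883897 -0.26691472 -2.44775057] [ 0.04307439 -0.02321446  0.01128138]
```

The upward force vanished, so the lugs are over the notches. I'll turn 2° more to the middle and lower.

```bash
python3 -m creep '[[0,0,1,0,0,0,1],[0,0,2,0,0,0.5,1],[0,0,2,0,0,1.2,1],[0,0,2,0,0,2,1],[0,0,2,0,0,2,1]]'; python3 -m creep '[[0,0,0,0,0,0.5,1],[0,0,0,0,0,1,1],[0,0,0,0,0,1.3,1],[0,0,0,0,0,1.5,1],[0,0,0,0,0,1.5,1]]'; python3 -c "
from station import bot;s=bot.observe();print(s['wrist_force'],s['wrist_torque'])"
```

```text
t: 15.7
eef_pos: [527.7, 135.7, 92.1]
orientation: [-180.0, -0.0, 111.3]
wrist_force: [-0.6, 1.0, -1.3]
width: 12.5
grip_force: 68.9
t: 16.2
eef_pos: [527.8, 135.7, 90.8]
orientation: [180.0, 0.0, 111.3]
wrist_force: [-0.5, 1.6, -0.3]
width: 12.5
grip_force: 68.9
[-0.52166978  1.60685686 -0.29900537] [0.31660928 0.10118849 0.03960219]
```

```bash
python3 -m creep '[[0,0,0,0,0,0.3,1],[0,0,0,0,0,0.6,1],[0,0,0,0,0,0.8,1],[0,0,0,0,0,1,1],[0,0,0,0,0,1,1]]'; python3 -m creep '[[0,0,0,0,0,0.2,1],[0,0,0,0,0,0.4,1],[0,0,0,0,0,0.6,1],[0,0,0,0,0,0.6,1],[0,0,0,0,0,0.6,1]]'; python3 -c "
from station import bot;s=bot.observe();print(s['wrist_force'],s['wrist_torque'])"
```

```text
t: 16.7
eef_pos: [527.8, 135.7, 89.8]
orientation: [180.0, 0.0, 111.3]
wrist_force: [-0.4, 1.8, -1.0]
width: 12.9
grip_force: 69.1
t: 17.2
eef_pos: [527.8, 135.7, 89.3]
orientation: [180.0, 0.0, 111.3]
wrist_force: [0.3, 1.8, 1.5]
width: 12.9
grip_force: 69.3
[0.32873061 1.80742467 1.5178539 ] [ 0.46006296  0.15026544 -0.01724995]
```

The lugs are seated: contact came 6 mm below the ledge level, with light force. I'll release and retreat.

```bash
python3 -m creep '[[0,0,0,0,0,0,0.4],[0,0,0,0,0,0,-0.2],[0,0,0,0,0,0,-1],[0,0,0,0,0,0,-1],[0,0,0,0,0,0,-1]]'; python3 -m creep '[[0,0,0,0,0,0,-1],[0,0,0,0,0,0,-1],[0,0,0,0,0,0,-1],[0,0,0,0,0,0,-1],[0,0,0,0,0,0,-1]]'; python3 -m creep '[[0,0,0,0,0,-10,-1],[0,0,0,0,0,-25,-1],[0,0,0,0,0,-45,-1],[0,0,0,0,0,-70,-1],[0,0,0,0,0,-95,-1]]'; python3 -m creep '[[0,0,0,0,0,0,-1],[0,0,0,0,0,0,-1],[0,0,0,0,0,0,-1],[0,0,0,0,0,0,-1],[0,0,0,0,0,0,-1]]'; python3 -c "
from h import *
a=bot.capture('wrist');cv2.imwrite('pics/h.png',a);P=campose('wrist')
for p in ([527.8,135.7,115],[527.8,135.7,112]):print(w2px(P,p))"
```

```text
t: 17.7
eef_pos: [527.8, 135.6, 89.2]
orientation: [-180.0, 0.0, 111.3]
wrist_force: [-0.0, -0.2, -0.9]
width: 81.5
grip_force: 0.0
t: 18.2
eef_pos: [527.8, 135.6, 89.2]
orientation: [-180.0, 0.0, 111.3]
wrist_force: [0.4, -0.3, 1.2]
width: 85.5
grip_force: 0.0
t: 18.7
eef_pos: [527.7, 135.6, 185.9]
orientation: [180.0, 0.0, 111.3]
wrist_force: [-0.2, -0.2, -0.1]
width: 84.9
grip_force: 0.0
t: 19.2
eef_pos: [527.6, 135.6, 183.6]
orientation: [-179.9, -0.0, 111.3]
wrist_force: [-0.3, 0.5, -0.2]
width: 85.4
grip_force: 0.0
(np.float64(210.68468999761365), np.float64(252.9597892950156))
(np.float64(209.2689700585234), np.float64(252.95297654546232))
```

View pics/h.png

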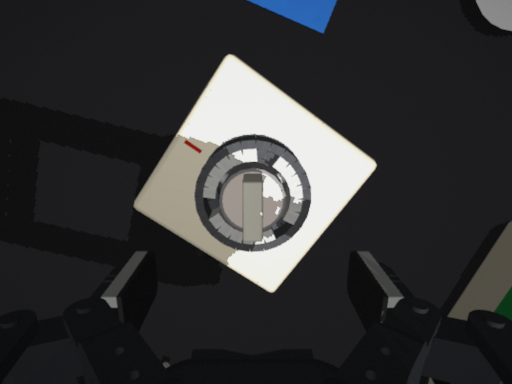

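The picture shows the holder seated in the ring at about (205, 253). Its bar is still along the tool axis, the gates are empty at about 42° from the lugs, and the gripper is clear.

```bash
python3 -c "
from station import bot;print(bot.sign_off())"
```

```text
the job is handed in; nothing more can be done
None
```

The white-grip holder is locked in the bayonet ring and released. Contact force stayed at about 6 N, nothing else was moved by the arm, and I handed in at about 19 s of the 72 s allowed; no verdict came back.

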